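# Seat the bracket and hold its hidden bolt head

## Task

Set the loose aluminium angle bracket flat, square and fully down in the pocket of the blue fixture, bolt head towards the fixture's back wall, and let go of it. Then reach down into the narrow gap between the bracket and the back wall, take hold of the bolt's flat-sided head and keep it from turning, so that the spanner on the nut in front stands level instead of drooping on its pin. Finish while holding the head like that, bracket still seated; do not touch the spanner then, and leave the red-lidded jar, the timer and the marker where they are.

Things in the scene. Friction and masses are not known exactly. Their poses are not given: they have to be found in the camera images.
- fixture: Blue assembly fixture fixed to the bench, base 160 (x) x 140 (y) x 16 mm. Origin: centre of its underside. +x points to its back, +y to its left seen from the front. Back wall: 140 mm wide, 12 mm thick, its front face at x = +51 mm, its top 88 mm above the bench (small screw heads stand 3 mm out of the front face at y = +-55 mm).
- pocket (a point): Centre of the floor of the fixture's pocket, 35 mm in front of the fixture's origin and 6 mm above the bench; axes as the fixture's. The pocket is a rectangle 64 (x) x 104 (y) mm, 10 mm deep, with a bevelled 3 mm mouth; it takes the bracket's foot with 2 mm to spare on every side. The bracket is seated when its origin is at this point with the same axes.
- bracket: Loose aluminium angle bracket, 0.6 kg with bolt and spanner. Origin: centre of the foot's underside. Foot 60 (x) x 100 (y) x 14 mm, 14 mm high ribs on it at both ends (the +y one dark). Upright plate at x = 20 to 30 mm, 100 mm wide, top at z = 92 mm. Bolt along x through it at y = -36, z = 60 mm: head behind (+x), nut and spanner in front. Seated, the gap from plate to back wall is 56 mm, open above.
- grip_top (a point): Middle of the top edge of the bracket's upright (10 mm thick) at y = +6 mm in the bracket's frame; axes as the bracket's. Here the plate can be pinched from above, fingers closing along the bracket's x; both faces are free for 25 mm below it.
- bolt_head: Hammer-style bolt head, a dark steel block behind the upright: 22 mm (x, along the bolt) x 16 mm (y, between its flat sides) x 36 mm (z, tall when the spanner is level). Origin: its centre, 15 mm behind the plate's rear face. It leans 0.3 rad while the spanner droops; fingers that close on it from above along the bracket's y turn its flat sides square to them.
- spanner: Steel spanner (handle 82 mm long, 12 mm tall, 6 mm thick) fixed on the nut in front of the upright, pointing to the bracket's +y; it turns as one with the bolt and its head. Origin: on the bolt axis, in front of the upright. y axis: along the handle.
- bolt (a joint): Turn of bolt, head and spanner together in the bracket, rad: 0 = spanner level, head upright with flat sides vertical; positive = spanner drooping; range -0.15 to 0.3. Little friction: the spanner's weight (about 0.03 N m) always turns it to 0.3 unless the head is held.
- red_jar: Glass jar with red lid, 62 mm across, 113 mm tall, loose bystander; origin under its centre.
- timer: White digital timer, 46 x 66 x 61 mm, loose bystander; origin under its centre.
- marker: Marker pen lying on the bench, 127 mm long, 12 mm thick, loose bystander; origin under its centre.

How it is judged (in metres and radians):
On the way:
1. the bracket stands fully down and square in the pocket, bolt head to the back, and has been let go (horizontal distance between bracket and pocket below 0.006 m and z of bracket in the frame of pocket below 0.003 m and angle between the x axis of bracket and the x axis of pocket, either way round below 0.06 rad and angle between bracket's own z axis and vertical below 0.05 rad and x of bolt_head in the frame of pocket above 0.02 m and contact force between the fingers and bracket below 0.3 N and linear speed of bracket below 0.03 m/s and value of joint bolt above 0.15 rad), for 0.3 s.
At the end, for the whole second after the job is handed in: Bracket still seated, head to the back (within 6 mm of the pocket centre, 3 mm of its floor, 0.06 rad of square, 0.05 rad of upright) and still; the fingers press the bolt head with over 4 N; the spanner is within 0.08 rad of level, still, nothing touching it (horizontal distance between bracket and pocket below 0.006 m and z of bracket in the frame of pocket below 0.003 m and angle between the x axis of bracket and the x axis of pocket, either way round below 0.06 rad and angle between bracket's own z axis and vertical below 0.05 rad and x of bolt_head in the frame of pocket above 0.02 m and contact force between the fingers and bolt_head above 4 N and value of joint bolt between -0.08 and 0.08 rad and contact force between anything else and spanner below 0.2 N and linear speed of bracket below 0.02 m/s and angular speed of spanner below 0.15 rad/s); the arm keeps its last pose, push and grip.
It fails at once if the red-lidded jar was pushed away (distance of red_jar from where it was at the start of the episode above 0.03 m).
It fails at once if the timer was pushed away (distance of timer from where it was at the start of the episode above 0.03 m).
It fails at once if the marker was pushed away (distance of marker from where it was at the start of the episode above 0.03 m).
It also fails if it takes over 46 s, if anything falls off the work surface, if the arm or the gripper's body presses on something with over 40 N, if the wrist force passes 120 N, or if a joint passes its speed limit or range.

## Robot

A 6-joint arm with a two-finger parallel gripper is mounted at the origin on a cart in front of the work surface, level with it; the furniture and walls round the work are solid. World frame = base frame: x ahead of the robot, y to its left, z up, the work surface at z = 0. Lengths are in m, angles in degrees, forces in N, time in s.
With the tool pointing down it reaches from about 0.25 to 0.725 m from the base axis. Payload 9.7 kg.
Tool frame: the origin (TCP) lies between the finger pads; the fingertips stand 19 mm ahead of it and the grasp point (between the pads) is the TCP; z points along the fingers, y is the line along which they close (so a half turn about z gives the same grasp; the last joint's range is limited). The gripper opens to 85 mm and grips with 20 to 120 N. Pads are 22 mm wide; open, the fingers measure 114 mm over their backs; the gripper's body (76 mm by 85 mm) begins 54 mm behind the grasp point. The pads swing forward as they close: fully open they stand 13 mm farther back than shut.
Start: joints at [-76.891, 4.979, 10.078, 95.1, 0, 90], TCP at [0.125, -0.536, 0.25] pointing down, gripper open.
Joint ranges: [-179.16, 179.16], [-48.56, 103.87], [-65.8, 70.77], [-126.05, 130.52], [-82.76, 87.17], [-180, 180]. Speed limits (degrees/s): [127.2, 127.2, 147.25, 180, 180, 180].

## Interface

Orientations are given as [roll, pitch, yaw] about the fixed x, y, z axes, in that order (R = Rz(yaw) Ry(pitch) Rx(roll)).
In Python, from workcell import telemetry, camera, calibration, workorder gives the robot as it stands.
- The arm moves only by the tool play_rows, never from a script. Its argument "increments" is a list of rows, each a list of 3 entries, a list of its own where there are three numbers: the shift along the tool's x, y, z in mm, then the turn, a rotation vector about the tool's x, y, z in degrees, then the closure, from 0 (fully open) to 1 (shut). In form: [[[x, y, z], [ax, ay, az], jaw], ...]. A call has 1 to 20 rows; each row is the pose to reach, as a shift and turn from the pose commanded when the call began, along the tool's axes at that moment; what a row does not reach only later rows make up. A row lasts 1/10 s, in which the tool goes at most 50 mm and 8.59 degrees, less where a joint would pass 70% of its speed; a pose out of reach is approached as far as the arm can. A call with a gripper value outside its range is refused whole. The fingers move at their own pace and stop on an object; "grip_force" is the grip in N (left out, the last holds). Time passes only in rows, so rows that repeat a pose let the fingers close. It gives the time, the measured TCP pose, the force, the opening and the grip force at its end, in the units of the state.
- telemetry.get_obs(): the state, without advancing time (a new reading comes with each control period).
- camera(name): name is "side" or "top"; returns (picture, depth): 400x640x3 uint8, red, green, blue; 400x640 float32, m along the optical axis (not along the pixel's ray), 0 where there is no reading.
- calibration(name): a dict with "vertical_fov" (degrees; the focal length in pixels is half the picture's height over the tangent of half this angle, whatever the lens; pixels are square), "cx", "cy" (the principal point, pixels), "k1" (the pictures are not rectified: a ray, as slopes to the right and down, at radius r is drawn at 1 + k1 r^2 times it, then the intrinsics apply), "rvec" (rotation vector, rad) and "tvec" (3), from world to camera coordinates, as OpenCV has them. Camera axes: x right, y down, z forward; pixel columns grow to the right and rows downward; lengths in m; the calibration is good to about 2 mm. A picture is of the moment at which its call begins. calibration takes no time and is no camera call.
- workorder.job_done(): hands the job in; it is judged then, once.
The state is a dict: "time": time; "q": joint angles; "qd": joint speeds; "joint_efforts": joint torques, N m; "ee_pos": TCP position; "tcp_rot": TCP orientation; "wrist_force": force on the tool from outside, world axes, zero at the start; "torque": the same for the moment, N m; "opening": finger opening in m; "grasp_force": force on a finger pad.
Only numpy, scipy, OpenCV 4.12 (cv2) and the standard library are available. Lean on these libraries where they do the work, as an engineer would, in place of code of your own. Each camera call takes 0.05 s, during which the arm holds its last target. There are 200 camera calls.

## Working session

There is one attempt and no reset: what is moved stays moved. The work goes in short steps, Python scripts to look and compute and a tool call to move; the robot and the scene stay as the last step left them, time stands still between calls to the robot, and variables do not carry over. Pictures are saved under pics/ and viewed, at most 10 in all, crops included, and the job is handed in when it is done.

Besides the shell and the picture viewer there is one more tool, called after "Emit:" by a JSON object that holds its "op" and its "data", one argument or row to a line. play_rows: Moves the arm, as the interface text tells. Its arguments: {"type":"object","properties":{"increments":{"type":"array"},"grip_force":{"type":"number"}},"required":["increments"]}

```bash
mkdir -p pics; cat > h.py <<'E'
import numpy as np, cv2
from workcell import telemetry, camera, calibration, workorder
def cam(n):
    c=calibration(n); f=200/np.tan(np.radians(c["vertical_fov"])/2)
    R=cv2.Rodrigues(np.array(c["rvec"],float))[0]; return f,c["cx"],c["cy"],c["k1"],R,np.array(c["tvec"],float).ravel()
def world(n,u,v,d):
    f,cx,cy,k,R,t=cam(n); a=np.stack([(np.asarray(u,float)-cx)/f,(np.asarray(v,float)-cy)/f],-1); s=a.copy()
    for _ in range(20): s=a/(1+k*(s**2).sum(-1,keepdims=True))
    p=np.concatenate([s,np.ones_like(s[...,:1])],-1)*np.asarray(d)[...,None]
    return (p-t)@R
def cloud(n,D):
    v,u=np.mgrid[:400,:640]; return world(n,u,v,D)
def pix(n,P):
    f,cx,cy,k,R,t=cam(n); p=np.asarray(P,float)@R.T+t; s=p[...,:2]/p[...,2:]; s=s*(1+k*(s**2).sum(-1,keepdims=True))
    return s*f+[cx,cy]
E
python3 - <<'E'
from h import *
for n in("side","top"):
    I,D=camera(n); np.savez(f"{n}0.npz",I=I,D=D); cv2.imwrite(f"pics/{n}0.png",I[...,::-1]); 
    f,cx,cy,k,R,t=cam(n); print(n,f,cx,cy,k,-R.T@t,R[2])
print(telemetry.get_obs())
E
```

```text
side 515.5932525056703 315.29980559877805 197.53556877712208 -0.09369606506448339 [ 0.45346645 -1.50350279  0.60546979] [ 0.06378743  0.932323   -0.35595643]
top 506.7275613889826 319.35129889216176 197.94446467769018 0.011753534685017305 [ 0.37234116 -0.15767017  1.15364465] [ 0.14536494  0.03137811 -0.9888804 ]
{'time': 0.1, 'q': array([-7.68893807e+01,  5.01004639e+00,  1.00370521e+01,  9.50981695e+01,
       -1.10453891e-03,  9.00006656e+01]), 'qd': array([ 0.00163741, -0.1264487 ,  0.12697947, -0.07101773, -0.03343049,
        0.00042186]), 'joint_efforts': array([ 1.54184891e-03, -5.21559727e+01,  4.65653980e+01,  1.61211292e-02,
        6.56359362e-06,  7.20409247e-06]), 'ee_pos': array([ 0.12471147, -0.53548861,  0.24961642]), 'tcp_rot': array([-1.79928836e+02,  1.10536482e-03,  1.31099550e+01]), 'wrist_force': array([ 0.50926893, -0.03806299,  0.70473295]), 'torque': array([ 0.04383802, -0.01519451,  0.02284707]), 'grasp_force': 0.0, 'opening': 0.08551506152933958}
```

View pics/top0.png

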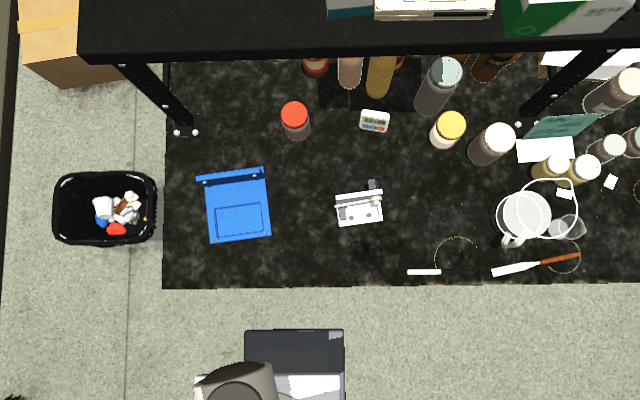

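View pics/side0.png

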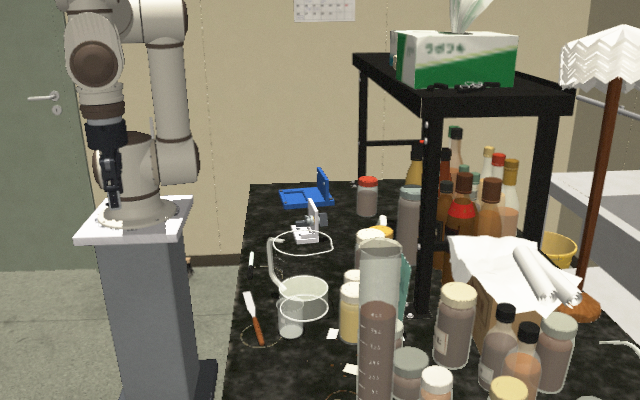

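The top view shows the fixture at about (237,205) with its back wall towards the shelf, and the bracket at about (358,207) with its bolt head at (373,185), at the back right. The jar is at (295,120), the timer at (374,120) and the marker at (424,272). I'll measure next.

```bash
python3 - <<'E'
from h import *
z=np.load("top0.npz");I,D=z["I"],z["D"];P=cloud("top",D)
def rep(n,m):
    q=P[m]; r=cv2.minAreaRect((q[:,:2]*1000).astype(np.float32)); print(n,m.sum(),np.median(q,0).round(4),"rect",np.round(r[0],1),np.round(r[1],1),round(r[2],1), np.percentile(q[:,2],[1,50,99]).round(4))
B=I.astype(int); blue=(B[...,2]>B[...,0]+60)&(D>0)
sub=np.zeros_like(blue);sub[150:260,180:290]=1;blue&=sub
rep("base",blue&(abs(P[...,2]-.016)<.004)); rep("walltop",blue&(P[...,2]>.08)); rep("floor",blue&(abs(P[...,2]-.006)<.003))
s=np.zeros_like(blue);s[170:240,320:400]=1
rep("plate",s&(P[...,2]>.085)); rep("foot",s&(abs(P[...,2]-.014)<.005));rep("ribs",s&(abs(P[...,2]-.028)<.004));rep("all",s&(P[...,2]>.01))
rep("bolt",s&(P[...,2]>.05)&(P[...,2]<.084))
print("bench",P[230:260,300:330,2].mean(), "shelf",P[20:40,200:300].reshape(-1,3).mean(0),"shelfedge",P[50,200:400:50],"jar",P[113,294],"timer",P[122,374],'marker',P[272,424])
a=cv2.resize(I[160:250,180:400],None,fx=3.6,fy=3.6,interpolation=cv2.INTER_CUBIC);cv2.imwrite("pics/c1.png",a[...,::-1])
E
```

```text
base 2102 [0.5402 0.0671 0.016 ] rect [530.4  67.3] [161.3 140.9] 6.9 [0.0122 0.016  0.0197]
walltop 386 [0.5858 0.0733 0.0877] rect [586.5  73.8] [ 13.3 139. ] 6.7 [0.0809 0.0877 0.0925]
floor 1076 [0.4956 0.064  0.0061] rect [528.5  77.9] [161.9 160.8] 7.0 [0.0031 0.0061 0.0088]
plate 249 [ 0.5354 -0.2038  0.0918] rect [ 479.2 -174. ] [ 81.3 200.4] 59.2 [0.0855 0.0918 1.1536]
foot 693 [ 0.5015 -0.2149  0.0138] rect [ 505.5 -211.5] [ 49.  100.7] 5.6 [0.0096 0.0138 0.0184]
ribs 129 [ 0.5076 -0.1744  0.0275] rect [ 512.6 -206.7] [ 38.6 101.6] 7.3 [0.0243 0.0275 0.0318]
all 1528 [ 0.5192 -0.2132  0.0274] rect [ 472.1 -209.1] [197.2 107.3] 1.2 [0.0105 0.0274 0.0963]
bolt 346 [ 0.5309 -0.2348  0.0688] rect [ 545.9 -210.3] [99.7 55.1] 86.5 [0.0502 0.0688 0.0826]
bench 0.006131410095842662 shelf [ 0.72909504 -0.03607967  0.45184638] shelfedge [[ 0.70033878  0.03755932  0.44978868]
 [ 0.69892437 -0.03633957  0.44802687]
 [ 0.69911163 -0.10991211  0.44267183]
 [ 0.69820035 -0.18401287  0.4395669 ]] jar [ 0.70956449 -0.07344427  0.11263546] timer [ 0.70676974 -0.24868438  0.04119702] marker [ 0.36968848 -0.3507995   0.01057646]
```

View pics/c1.png

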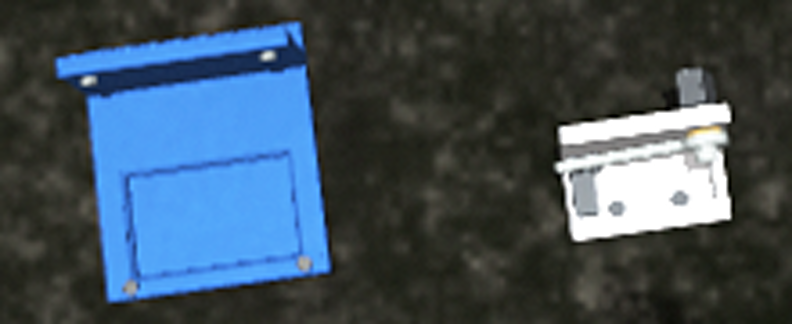

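The crop shows the bracket and fixture about 7° round, both head/wall towards +x. Next I'll fit the bracket pose more precisely.

```bash
cat >> h.py <<'E'
def fit(n,D,box,zr,name=""):
    P=cloud(n,D); x0,x1,y0,y1=box
    m=(P[...,0]>x0)&(P[...,0]<x1)&(P[...,1]>y0)&(P[...,1]<y1)&(P[...,2]>zr[0])&(P[...,2]<zr[1])&(D>0)
    q=P[m]; r=cv2.minAreaRect((q[:,:2]*1000).astype(np.float32)); print(name,m.sum(),"centre",np.round(r[0],1),"size",np.round(r[1],1),"ang",round(r[2],1),"z",np.percentile(q[:,2],[5,50,95]).round(4)); return q
E
python3 - <<'E'
from h import *
D=np.mean([camera("top")[1] for _ in range(6)],0)
b=(.46,.6,-.29,-.13)
for zr in((.087,.098),(.03,.05),(.009,.019),(.023,.033),(.009,.2)): fit("top",D,b,zr,str(zr))
q=fit("top",D,b,(.087,.098),"plate"); a=np.polyfit(q[:,1],q[:,0],1); print("plate yaw",np.degrees(np.arctan(-a[0])),q.mean(0))
# trimmed ends along plate direction
t=np.radians(6.8); c=q[:,:2]@[-np.sin(t),np.cos(t)]; print("ends",c.min(),c.max())
f=(.42,.64,-.04,.18)
q=fit("top",D,f,(.083,.094),"wall"); a=np.polyfit(q[:,1],q[:,0],1); print("wall yaw",np.degrees(np.arctan(-a[0])),q.mean(0))
c=q[:,:2]@[-np.sin(t),np.cos(t)]; print("ends",c.min(),c.max())
fit("top",D,f,(.012,.020),"base")
P=cloud("top",D); print("bench",np.median(P[230:260,300:330,2]))
E
```

```text
(0.087, 0.098) 228 centre [ 536.4 -208. ] size [10.1 99.4] ang 7.0 z [0.0895 0.0915 0.093 ]
(0.03, 0.05) 113 centre [ 532.1 -207.7] size [ 26.7 109.2] ang 23.1 z [0.0318 0.042  0.0494]
(0.009, 0.019) 695 centre [ 505.8 -211.4] size [ 49.6 100.1] ang 5.9 z [0.0123 0.0137 0.0153]
(0.023, 0.033) 141 centre [ 512.6 -209.3] size [38.3 96.6] ang 6.8 z [0.0256 0.0277 0.0309]
(0.009, 0.2) 1626 centre [ 529.8 -211. ] size [156.8 139.1] ang 90.0 z [0.0127 0.0287 0.1917]
plate 228 centre [ 536.4 -208. ] size [10.1 99.4] ang 7.0 z [0.0895 0.0915 0.093 ]
plate yaw 7.004187390296997 [ 0.53599216 -0.20734572  0.09140432]
ends -0.31978008480520126 -0.2203583543725883
wall 359 centre [586.6  73.3] size [ 12.3 138.1] ang 6.7 z [0.0857 0.0879 0.0893]
wall yaw 6.817758945483203 [0.58609302 0.07335271 0.08773055]
ends -0.06569002100580855 0.07238514599808558
base 2266 centre [530.4  67.4] size [160.7 140.6] ang 6.9 z [0.014  0.016  0.0176]
bench -0.0003789627665333933
```

Emit:
{"op": "play_rows", "data": {
  "increments": [
    [[475.7, -232.4, 90], [0, 0, -83.9], 0.2],
    [[475.7, -232.4, 90], [0, 0, -83.9], 0.2],
    [[475.7, -232.4, 90], [0, 0, -83.9], 0.2],
    [[475.7, -232.4, 90], [0, 0, -83.9], 0.2],
    [[475.7, -232.4, 90], [0, 0, -83.9], 0.2],
    [[475.7, -232.4, 90], [0, 0, -83.9], 0.2],
    [[475.7, -232.4, 90], [0, 0, -83.9], 0.2],
    [[475.7, -232.4, 90], [0, 0, -83.9], 0.2],
    [[475.7, -232.4, 90], [0, 0, -83.9], 0.2],
    [[475.7, -232.4, 90], [0, 0, -83.9], 0.2],
    [[475.7, -232.4, 90], [0, 0, -83.9], 0.2],
    [[475.7, -232.4, 90], [0, 0, -83.9], 0.2],
    [[475.7, -232.4, 90], [0, 0, -83.9], 0.2],
    [[475.7, -232.4, 90], [0, 0, -83.9], 0.2],
    [[475.7, -232.4, 90], [0, 0, -83.9], 0.2],
    [[475.7, -232.4, 90], [0, 0, -83.9], 0.2]
  ],
  "grip_force": 90
}}

```text
time: 2.0
ee_pos: [0.5348, -0.2023, 0.1608]
tcp_rot: [180.0, 0.0, 96.9]
wrist_force: [0.6, 1.0, 0.1]
opening: 0.0683
grasp_force: 0.0
```

Emit:
{"op": "play_rows", "data": {
  "increments": [
    [[0, 0, 35], [0, 0, 0], 0.2],
    [[0, 0, 60], [0, 0, 0], 0.2],
    [[0, 0, 70], [0, 0, 0], 0.2],
    [[0, 0, 70], [0, 0, 0], 0.2],
    [[0, 0, 70], [0, 0, 0], 0.5],
    [[0, 0, 70], [0, 0, 0], 0.8],
    [[0, 0, 70], [0, 0, 0], 1],
    [[0, 0, 70], [0, 0, 0], 1],
    [[0, 0, 70], [0, 0, 0], 1],
    [[0, 0, 70], [0, 0, 0], 1],
    [[0, 0, 70], [0, 0, 0], 1],
    [[0, 0, 70], [0, 0, 0], 1]
  ]
}}

```text
time: 3.2
ee_pos: [0.5356, -0.2016, 0.0913]
tcp_rot: [179.9, 0.0, 97.0]
wrist_force: [-1.9, 0.3, 6.6]
opening: 0.0076
grasp_force: 89.4
```

Emit:
{"op": "play_rows", "data": {
  "increments": [
    [[0, 0, -10], [0, 0, 0], 1],
    [[0, 0, -30], [0, 0, 0], 1],
    [[0, 0, -60], [0, 0, 0], 1],
    [[0, 0, -90], [0, 0, 0], 1],
    [[0, 0, -90], [0, 0, 0], 1],
    [[0, 0, -90], [0, 0, 0], 1]
  ]
}}

```text
time: 3.8
ee_pos: [0.5354, -0.2014, 0.1798]
tcp_rot: [-180.0, -0.0, 97.0]
wrist_force: [-0.2, 0.6, -6.7]
opening: 0.0076
grasp_force: 88.3
```

```bash
python3 - <<'E'
from h import *
I,D=camera("side"); cv2.imwrite("pics/s1.png",cv2.resize(I[100:260,220:420],None,fx=4,fy=3.75)[...,::-1]);o=telemetry.get_obs();print(o["q"],o["ee_pos"],o["wrist_force"],o["torque"],o["opening"])
E
```

```text
[-2.06168843e+01  7.17152558e+00  4.53520534e+00  8.74772036e+01
  4.84896563e-03  6.23738258e+01] [ 0.53494764 -0.20122948  0.17871325] [ 0.34351514 -0.07270562 -6.31767554] [ 0.07375215 -0.03333452 -0.00947604] 0.008149983567968007
```

View pics/s1.png

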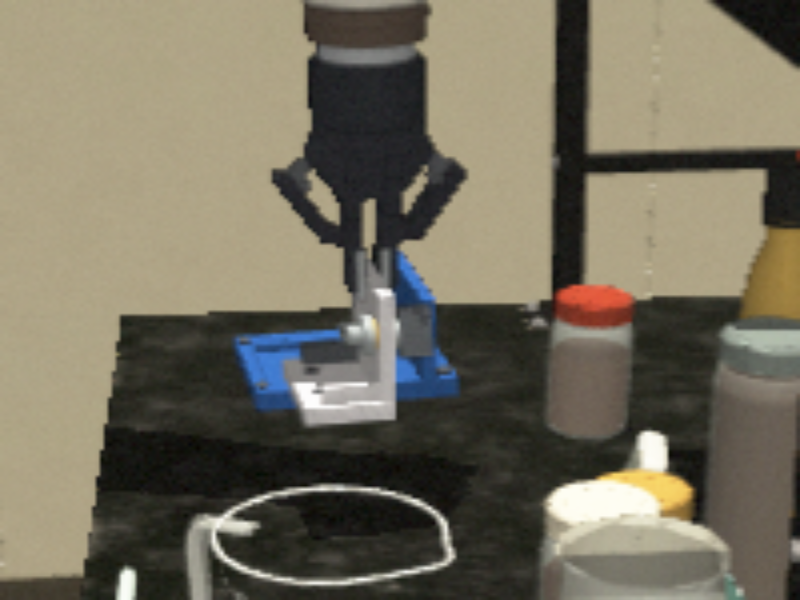

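The bracket is held level, its rear head clear. I'll carry it over to the pocket.

Emit:
{"op": "play_rows", "data": {
  "increments": [
    [[30, 2, 0], [0, 0, 0], 1],
    [[70, 4.5, 0], [0, 0, 0], 1],
    [[115, 7.4, 0], [0, 0, 0], 1],
    [[160, 10.2, 0], [0, 0, 0], 1],
    [[205, 13.1, 0], [0, 0, 0], 1],
    [[240, 15.4, 0], [0, 0, 0], 1],
    [[262, 16.8, 0], [0, 0, 0.15], 1],
    [[273.4, 17.5, 0], [0, 0, 0.15], 1],
    [[273.4, 17.5, 0], [0, 0, 0.15], 1],
    [[273.4, 17.5, 0], [0, 0, 0.15], 1],
    [[273.4, 17.5, 0], [0, 0, 0.15], 1]
  ]
}}

```text
time: 4.95
ee_pos: [0.5193, 0.0711, 0.1798]
tcp_rot: [-180.0, 0.0, 96.8]
wrist_force: [0.6, 0.1, -6.3]
opening: 0.0081
grasp_force: 88.4
```

```bash
python3 - <<'E'
from h import *
R=[camera("top") for _ in range(4)]; I=R[-1][0]; D=np.mean([r[1] for r in R],0)
b=(.44,.60,-.02,.15)
for zr in((.096,.108),(.108,.124),(.168,.184),(.082,.0945)): fit("top",D,b,zr,str(zr))
cv2.imwrite("pics/t1.png",cv2.resize(I[150:260,180:300],None,fx=5,fy=5,interpolation=cv2.INTER_CUBIC)[...,::-1]);o=telemetry.get_obs();print(o["ee_pos"],o["tcp_rot"],o["q"])
E
```

```text
(0.096, 0.108) 738 centre [495.2  61.7] size [ 57.6 100.2] ang 7.1 z [0.101  0.1029 0.1045]
(0.108, 0.124) 66 centre [501.   38.6] size [45.  58.8] ang 14.3 z [0.1093 0.1155 0.1175]
(0.168, 0.184) 174 centre [527.2  45.7] size [116.7  60.6] ang 4.2 z [0.1686 0.1799 0.1818]
(0.082, 0.0945) 240 centre [530.8  50.1] size [ 86.6 139.4] ang 88.5 z [0.0849 0.0879 0.0904]
[0.51939856 0.07134775 0.18021428] [-1.79992579e+02  5.13529003e-03  9.67959483e+01] [ 7.82408424e+00  5.97396293e-01 -2.23307651e+00  8.71770389e+01
 -5.00130925e-03  9.10281366e+01]
```

View pics/t1.png

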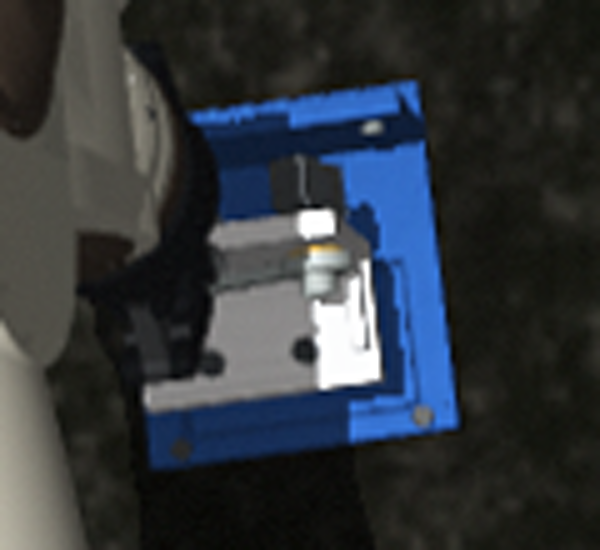

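The picture shows the bracket square over the pocket, about 1 mm short in +y. I'll shift it 1 mm and lower it.

Emit:
{"op": "play_rows", "data": {
  "increments": [
    [[1, 0, 15], [0, 0, 0], 1],
    [[1, 0, 40], [0, 0, 0], 1],
    [[1, 0, 60], [0, 0, 0], 1],
    [[1, 0, 70], [0, 0, 0], 1],
    [[1, 0, 74], [0, 0, 0], 1],
    [[1, 0, 77], [0, 0, 0], 1],
    [[1, 0, 80], [0, 0, 0], 1],
    [[1, 0, 82], [0, 0, 0], 1],
    [[1, 0, 84], [0, 0, 0], 1],
    [[1, 0, 84], [0, 0, 0], 1]
  ]
}}

```text
time: 6.15
ee_pos: [0.5197, 0.0732, 0.0973]
tcp_rot: [179.9, -0.0, 96.9]
wrist_force: [-0.5, 0.2, -0.4]
opening: 0.008
grasp_force: 89.3
```

```bash
python3 - <<'E'
from h import *
D=np.mean([camera("top")[1] for _ in range(4)],0)
b=(.44,.60,-.02,.15)
P=cloud("top",D)
for x,y in((-15,-30),(-15,0),(-15,25),(-25,-40),(-25,20),(0,-25)):
    t=np.radians(6.85);p=[.4957+(x*np.cos(t)-y*np.sin(t))/1e3,.0633+(x*np.sin(t)+y*np.cos(t))/1e3,.02]
    u,v=np.round(pix("top",p)).astype(int); print(x,y,np.median(P[v-1:v+2,u-1:u+2,2]).round(4))
print(telemetry.get_obs()["ee_pos"])
E
```

```text
-15 -30 0.0203
-15 0 0.0207
-15 25 0.0218
-25 -40 0.0207
-25 20 0.0207
0 -25 0.0196
[0.51974806 0.07319635 0.09730252]
```

The foot top is at 20 mm, so it is down. I'll release with a partial opening and rise.

Emit:
{"op": "play_rows", "data": {
  "increments": [
    [[0, 0, 0], [0, 0, 0], 0.8],
    [[0, 0, 0], [0, 0, 0], 0.6],
    [[0, 0, 0], [0, 0, 0], 0.6],
    [[0, 0, 0], [0, 0, 0], 0.6],
    [[0, 0, 0], [0, 0, 0], 0.6],
    [[0, 0, 0], [0, 0, 0], 0.6],
    [[0, 0, -15], [0, 0, 0], 0.6],
    [[0, 0, -40], [0, 0, 0], 0.6],
    [[0, 0, -80], [0, 0, 0], 0.6],
    [[0, 0, -110], [0, 0, 0], 0.6],
    [[-60, 0, -110], [0, 0, 0], 0.3],
    [[-100, 0, -110], [0, 0, -8], 0.3],
    [[-140, 0, -110], [0, 0, -16], 0.3],
    [[-140, 0, -110], [0, 0, -24], 0.3],
    [[-140, 0, -110], [0, 0, -32], 0.3],
    [[-140, 0, -110], [0, 0, -40], 0.3],
    [[-140, 0, -110], [0, 0, -48], 0.3],
    [[-140, 0, -110], [0, 0, -56], 0.3]
  ]
}}

```text
time: 8.15
ee_pos: [0.536, -0.066, 0.2076]
tcp_rot: [180.0, 0.1, 153.2]
wrist_force: [0.0, 0.6, -0.8]
opening: 0.0597
grasp_force: 0.0
```

```bash
python3 - <<'E'
from h import *
R=[camera("top") for _ in range(4)]; I=R[-1][0]; D=np.mean([r[1] for r in R],0)
b=(.44,.60,-.02,.15)
fit("top",D,(.48,.56,-.02,.15),(.093,.104),"plate")
q=fit("top",D,(.5,.57,.02,.06),(.076,.0905),"head")
P=cloud("top",D); print(P[...,2][(D>0)&(P[...,0]>.53)&(P[...,0]<.57)&(P[...,1]>.0)&(P[...,1]<.07)&(P[...,2]>.06)][:0])
cv2.imwrite("pics/t2.png",cv2.resize(I[150:260,180:300],None,fx=5,fy=5,interpolation=cv2.INTER_CUBIC)[...,::-1]);o=telemetry.get_obs();print(o["ee_pos"],o["tcp_rot"],o["q"],o["opening"],o["time"])
E
```

```text
Traceback (most recent call last):
  File "h.py", line 19, in fit
    q=P[m]; r=cv2.minAreaRect((q[:,:2]*1000).astype(np.float32)); print(name,m.sum(),"centre",np.round(r[0],1),"size",np.round(r[1],1),"ang",round(r[2],1),"z",np.percentile(q[:,2],[5,50,95]).round(4)); return q
                                                                                                                                                               ~~~~~~~~~~~~~^^^^^^^^^^^^^^^^^^
IndexError: index -1 is out of bounds for axis 0 with size 0
```

```bash
python3 - <<'E'
from h import *
I,D=camera("top"); np.savez("t2.npz",I=I,D=D)
cv2.imwrite("pics/t2.png",cv2.resize(I[100:300,150:400],None,fx=3,fy=3)[...,::-1]);o=telemetry.get_obs();print(o["ee_pos"],o["tcp_rot"],o["q"],o["opening"],o["time"])
E
```

```text
[ 0.53601199 -0.06593301  0.20687661] [1.79987974e+02 2.88357357e-02 1.52639121e+02] [-7.01314719e+00  2.88380299e+00  3.05042387e+00  9.01354028e+01
  1.24909194e-03  2.03477290e+01] 0.05972357810932294 8.4
```

View pics/t2.png

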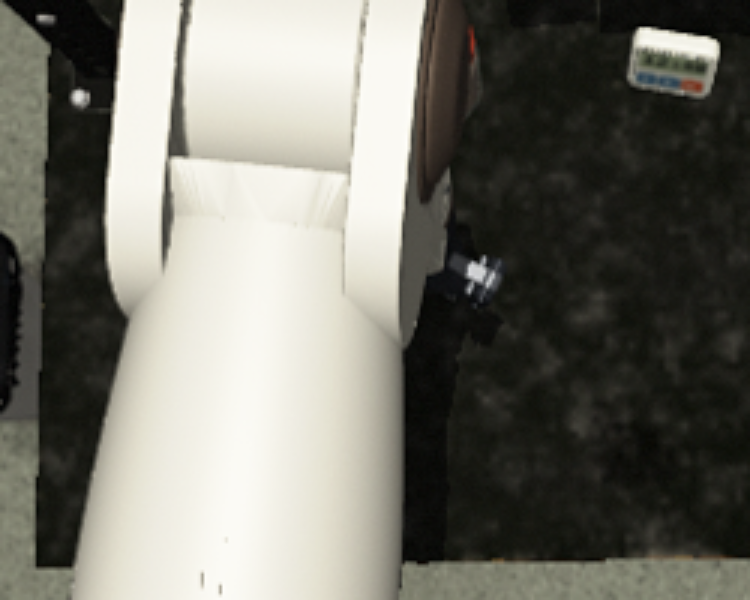

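The arm hides the fixture (the white link covers the left half), so I'll move it aside and finish turning the tool.

Emit:
{"op": "play_rows", "data": {
  "increments": [
    [[-15, -44, 0], [0, 0, -8.5], 0.3],
    [[-30, -88, 0], [0, 0, -17], 0.3],
    [[-46.2, -133.6, 0], [0, 0, -25.5], 0.3],
    [[-46.2, -133.6, 0], [0, 0, -34], 0.3],
    [[-46.2, -133.6, 0], [0, 0, -34], 0.3]
  ]
}}

```text
time: 8.9
ee_pos: [0.5157, -0.2074, 0.2063]
tcp_rot: [180.0, -0.0, -173.3]
wrist_force: [0.2, 0.4, 0.1]
opening: 0.0596
grasp_force: 0.0
```

```bash
python3 - <<'E'
from h import *
R=[camera("top") for _ in range(4)]; I=R[-1][0]; D=np.mean([r[1] for r in R],0)
np.savez("t3.npz",I=I,D=D)
o=telemetry.get_obs();print(o["ee_pos"],o["tcp_rot"],o["q"],o["opening"],o["time"])
cv2.imwrite("pics/t3.png",cv2.resize(I[150:260,180:300],None,fx=5,fy=5,interpolation=cv2.INTER_CUBIC)[...,::-1])
try:
  fit("top",D,(.48,.56,-.02,.15),(.093,.104),"plate")
  fit("top",D,(.53,.575,.01,.06),(.072,.0905),"head")
  fit("top",D,(.46,.51,.0,.12),(.015,.025),"foot")
except Exception as e: print(e)
E
```

```text
[ 0.51633098 -0.20499528  0.20642474] [ 1.79994390e+02  7.72247184e-03 -1.73313118e+02] [-2.16583366e+01  5.03373934e+00  5.27066329e+00  9.02327910e+01
  8.60411647e-03 -2.83452186e+01] 0.05978265365017931 9.1
plate 228 centre [521.8  67.5] size [10.3 99.4] ang 6.8 z [0.0953 0.0979 0.0996]
head 97 centre [544.7  31.4] size [28.5 23.1] ang 84.8 z [0.0737 0.0823 0.0856]
foot 814 centre [485.   59.5] size [ 49.9 118.9] ang 0.0 z [0.0155 0.0197 0.0219]
```

View pics/t3.png

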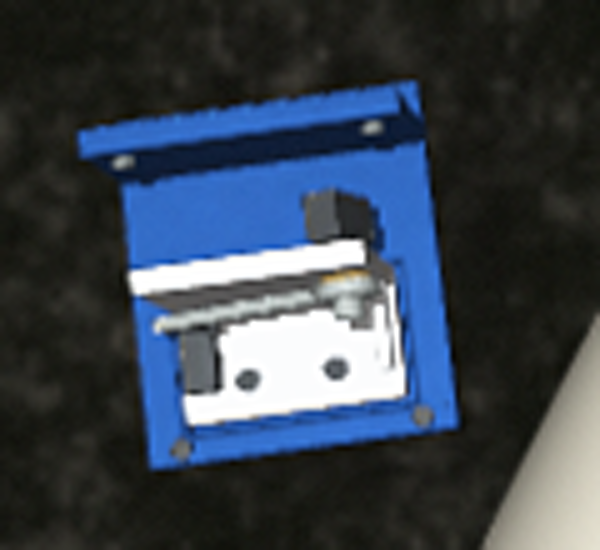

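Seated: plate top at 98 mm, angle 6.8°, within 2 mm. Bolt head at pixel (330,212) in the crop, top leaning. I'll go above it.

Emit:
{"op": "play_rows", "data": {
  "increments": [
    [[-12, 40, 0], [0, 0, 0], 0.3],
    [[-22, 88, 0], [0, 0, 0], 0.3],
    [[-34, 137, 0], [0, 0, 0], 0.3],
    [[-46, 185, 10], [0, 0, 0], 0.3],
    [[-55, 220, 30], [0, 0, 0], 0.3],
    [[-58.3, 235.3, 55], [0, 0, 0], 0.3],
    [[-58.3, 235.3, 66], [0, 0, 0], 0.3],
    [[-58.3, 235.3, 66], [0, 0, 0], 0.3],
    [[-58.3, 235.3, 66], [0, 0, 0], 0.3],
    [[-58.3, 235.3, 66], [0, 0, 0], 0.3]
  ],
  "grip_force": 40
}}

```text
time: 10.1
ee_pos: [0.5464, 0.0339, 0.1417]
tcp_rot: [-180.0, 0.1, -173.2]
wrist_force: [-0.4, -0.3, 0.6]
opening: 0.0601
grasp_force: 0.0
```

```bash
python3 - <<'E'
from h import *
I,D=camera("side"); cv2.imwrite("pics/s2.png",cv2.resize(I[100:230,240:400],None,fx=5,fy=4.6)[...,::-1]);o=telemetry.get_obs();print(o["ee_pos"],o["tcp_rot"],o["q"],o["opening"],o["time"])
E
```

```text
[0.54643552 0.0339051  0.14165351] [-1.79989950e+02  1.11364143e-01 -1.73234314e+02] [ 3.55236506e+00  3.73230505e+00 -3.25240080e+00  8.29035418e+01
 -3.79145027e-03 -3.21331475e+00] 0.060282468140147434 10.15
```

View pics/s2.png

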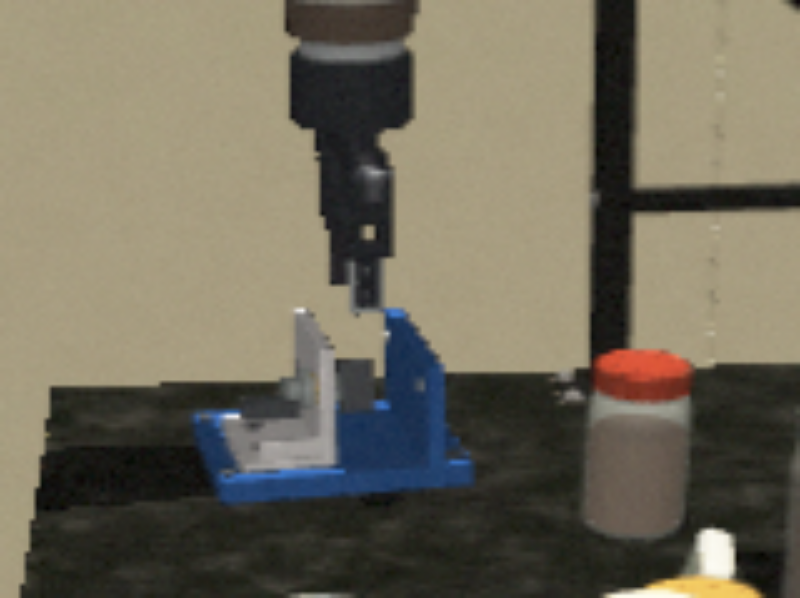

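The fingers (350–382, 310) stand over the head (337–373, 385), inside the gap once the near finger's yaw offset is counted. Descending.

Emit:
{"op": "play_rows", "data": {
  "increments": [
    [[0, 0, 20], [0, 0, 0], 0.3],
    [[0, 0, 40], [0, 0, 0], 0.3],
    [[0, 0, 55], [0, 0, 0], 0.3],
    [[0, 0, 65], [0, 0, 0], 0.3],
    [[0, 0, 71], [0, 0, 0], 0.3],
    [[0, 0, 71], [0, 0, 0], 0.3],
    [[0, 0, 71], [0, 0, 0], 0.3]
  ]
}}

```text
time: 10.85
ee_pos: [0.5462, 0.0346, 0.0699]
tcp_rot: [-180.0, 0.0, -173.1]
wrist_force: [0.7, -0.7, 1.0]
opening: 0.0599
grasp_force: 0.0
```

Free of contact. Closing gradually.

Emit:
{"op": "play_rows", "data": {
  "increments": [
    [[0, 0, 0], [0, 0, 0], 0.45],
    [[0, 0, 0], [0, 0, 0], 0.6],
    [[0, 0, 0], [0, 0, 0], 0.7],
    [[0, 0, 0], [0, 0, 0], 0.75],
    [[0, 0, 0], [0, 0, 0], 0.8],
    [[0, 0, 0], [0, 0, 0], 0.85],
    [[0, 0, 0], [0, 0, 0], 0.9],
    [[0, 0, 0], [0, 0, 0], 1],
    [[0, 0, 0], [0, 0, 0], 1],
    [[0, 0, 0], [0, 0, 0], 1],
    [[0, 0, 0], [0, 0, 0], 1],
    [[0, 0, 0], [0, 0, 0], 1]
  ]
}}

```text
time: 12.05
ee_pos: [0.5461, 0.0339, 0.0695]
tcp_rot: [-179.9, 0.0, -173.2]
wrist_force: [1.2, -6.8, 0.9]
opening: 0.0154
grasp_force: 41.3
```

```bash
python3 - <<'E'
from h import *
I,D=camera("side"); cv2.imwrite("pics/s3.png",cv2.resize(I[120:220,250:380],None,fx=6,fy=6,interpolation=cv2.INTER_CUBIC)[...,::-1])
I,D=camera("top"); cv2.imwrite("pics/t4.png",cv2.resize(I[150:260,180:300],None,fx=5,fy=5,interpolation=cv2.INTER_CUBIC)[...,::-1])
o=telemetry.get_obs();print(o["ee_pos"],o["tcp_rot"],o["wrist_force"],o["torque"],o["opening"],o["grasp_force"],o["time"])
P=cloud("top",D);m=(P[...,0]>.45)&(P[...,0]<.53)&(P[...,1]>0)&(P[...,1]<.13)
for a,b in((.015,.025),(.093,.104)): print(a,(m&(P[...,2]>a)&(P[...,2]<b)).sum())
E
```

```text
[0.54604858 0.03385002 0.06948902] [-1.79901200e+02  1.38443370e-02 -1.73166197e+02] [ 0.29443176 -6.51601689  0.94945756] [-1.27696646 -0.11267671  0.19760318] 0.015554368102453028 41.345579624176025 12.15
0.015 655
0.093 44
```

View pics/s3.png

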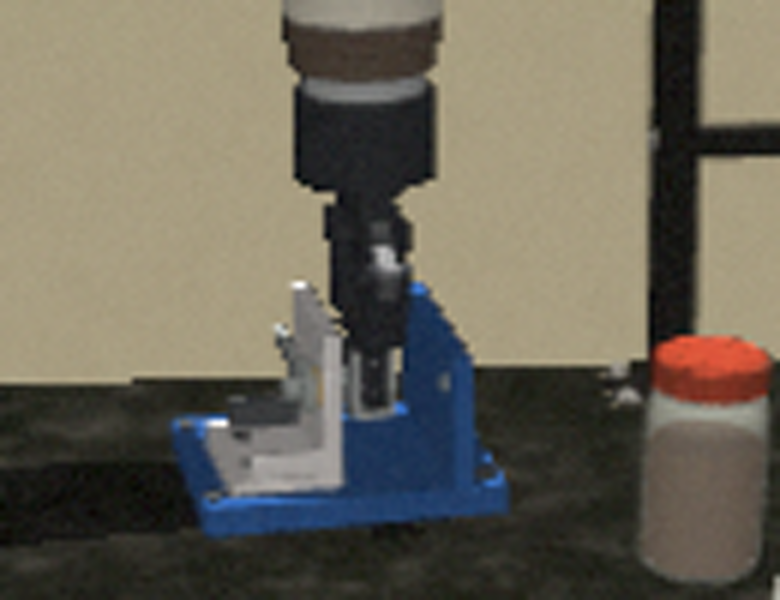

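The fingers hold the head and the spanner's far end has risen to (281,330). Checking its level and the bracket seat from depth.

```bash
python3 - <<'E'
from h import *
D=np.mean([camera("top")[1] for _ in range(4)],0); P=cloud("top",D)
t=np.radians(6.85); c=np.array([.4971,.0645]); d=P[...,:2]-c
X=d@[np.cos(t),np.sin(t)]; Y=d@[-np.sin(t),np.cos(t)]; Z=P[...,2]
for n,xr,zr in(("foot",(-27,-5),(.010,.026)),("span",(-8,16),(.035,.085)),("plate",(15,36),(.09,.106))):
    m=(D>0)&(X>xr[0]/1e3)&(X<xr[1]/1e3)&(Z>zr[0])&(Z<zr[1])&(abs(Y)<.06)
    print(n,m.sum(),[(int(y*1e3),np.percentile(Z[m&(abs(Y-y)<.005)],[50,90]).round(4).tolist(),(X[m&(abs(Y-y)<.005)].mean()*1e3).round(1)) for y in np.arange(-.045,.05,.01) if (m&(abs(Y-y)<.005)).sum()>3])
E
```

```text
foot 275 [(-45, [0.0205, 0.0232], np.float64(-17.6)), (-34, [0.0199, 0.0212], np.float64(-16.1)), (-24, [0.0201, 0.0214], np.float64(-16.1)), (-14, [0.0198, 0.0219], np.float64(-16.2)), (-4, [0.02, 0.0212], np.float64(-16.0)), (5, [0.0204, 0.0214], np.float64(-16.5)), (15, [0.0199, 0.0216], np.float64(-15.7))]
span 101 [(-45, [0.0714, 0.0784], np.float64(10.1)), (-34, [0.0725, 0.0803], np.float64(7.4)), (-24, [0.0725, 0.0783], np.float64(11.1)), (-14, [0.071, 0.0723], np.float64(12.3)), (-4, [0.0721, 0.074], np.float64(11.8))]
plate 56 [(-45, [0.0971, 0.099], np.float64(24.2)), (-34, [0.0978, 0.0989], np.float64(22.5)), (-24, [0.098, 0.099], np.float64(21.5)), (-14, [0.0955, 0.0977], np.float64(20.3))]
```

The foot is flat at 20 mm, the spanner's top edge is level at 72 mm, and the head is gripped at 41 N. Handing in.

```bash
python3 -c "
from h import *
print(workorder.job_done())"
```

```text
the job is handed in; nothing more can be done
None
```

The job is handed in, with no verdict returned: at hand-in the bracket sat flat and square in the pocket, the fingers held the bolt head at about 41 N, and the spanner measured level. The arm stayed clear of the jar, timer and marker, but I did not re-measure them.

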